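Lay loaded mallet blanks heavy end down in the tipping rack

ROBOT

A 7-joint arm with a two-finger parallel gripper is mounted at the origin on the work surface. World frame = base frame: x ahead of the robot, y to its left, z up, the work surface at z = 0. Lengths are in m, angles in rad, forces in N, time in s.
With the tool pointing down it reaches from about 0.4 to 0.85 m from the base axis. Payload 10.4 kg.
Tool frame: the origin (TCP) lies on the front face of the gripper's body, between the roots of the fingers; the fingertips stand 70 mm ahead of it and the grasp point (between the pads) lies 51 mm ahead of it; z points along the fingers, y is the direction in which the jaws open and shut (so a half turn about z gives the same grasp; the last joint's range is limited). The gripper opens to 87 mm and grips with 3 to 60 N. Pads are 19 mm wide; open, the fingers measure 117 mm over their backs; the gripper's body (75 mm by 190 mm) begins 51 mm behind the grasp point.
Start: joints at [1.249, 0.332, -0.065, 1.46, 0.022, 1.35, -0.088], TCP at [0.184, -0.597, 0.292] pointing down, gripper open.
Joint ranges: [-2.6, 2.6], [-0.5, 2.12], [-1.47, 1.34], [0.16, 2.42], [-1.27, 4.41], [0.06, 2.06], [-2.6, 2.6]. Speed limits (rad/s): [2.22, 2.22, 2.79, 2.79, 3.14, 3.14, 3.14].

INTERFACE

Orientations are given as a rotation vector (axis times angle).
In Python, from cell import r, snapshot, camera_params gives the robot as it stands.
- The arm moves only by the tool carry_out, never from a script. Its argument "motion" is a list of rows, each a list of 4 numbers: the shift along the tool's x, y, z in cm, then the turn about the tool's z in degrees. A call has 1 to 12 rows; each row shifts and turns the commanded pose from where the row before left it, along the tool's axes as they then stand; what a row does not reach is not made up. A row lasts 1/8 s, in which the tool goes at most 62.5 mm and 10.7 degrees, less where a joint would pass 70% of its speed; a pose out of reach is approached as far as the arm can. A call is refused whole if a number of a shift passes 6.25 or a number of a turn 10.7, either way. A call with a gripper value outside its range is refused whole. "gripper" is the closure, from 0 (fully open) to 1 (shut), set as the call begins (left out, the last holds). The fingers move at their own pace and stop on an object; the grip force is fixed at half the most. Time passes only in rows, so rows that do not move let the fingers close. It gives the time, the measured TCP pose, the force and the opening at its end, in the units of the state.
- r.sense(): the state, without advancing time (a new reading comes with each control period).
- snapshot(name): name is "scene" or "top" or "wrist"; returns (picture, depth): 400x640x3 uint8, red, green, blue; 400x640 float32, m along the optical axis (not along the pixel's ray), 0 where there is no reading.
- camera_params(name): a dict with "fovy" (degrees; the focal length in pixels is half the picture's height over the tangent of half this angle, whatever the lens; pixels are square), "cx", "cy" (the principal point, pixels), "world_from_camera" (4x4, takes a point from camera to world coordinates); the wrist camera has in their place "T_tool_cam" (4x4, takes a point from camera to tool coordinates, whose origin is the TCP and whose axes are the flange's). Camera axes: x right, y down, z forward; pixel columns grow to the right and rows downward; lengths in m; the calibration is good to about 2 mm. A picture is of the moment at which its call begins: read the wrist's pose just before it. camera_params takes no time and is no camera call.
- r.finish_job(): hands the job in, once; it reports no verdict.
The state is a dict: "clock": time; "joints": joint angles; "joint_vel": joint speeds; "effort": joint torques, N m; "tcp_pos": TCP position; "orientation": TCP orientation; "force": force on the tool from outside, world axes, zero at the start; "torque": the same for the moment, N m; "width": opening from 0.0 (shut) to 1.0 (fully open).
Only numpy, scipy, OpenCV 4.12 (cv2) and the standard library are available. Lean on these libraries where they do the work, as an engineer would, in place of code of your own. Each camera call takes 0.05 s, during which the arm holds its last target. There are 200 camera calls.

TASK

Each of the two wooden mallet blanks has a lead core hidden in one end: lift each one by its middle to feel which end is heavy, then lay it gently in one of the rack's two tipping cradles, one blank to a cradle, with the heavy end in the red saddle, so that both cradles stay tipped down onto their red stops when you let go. Never let a cradle tip over the other way, and leave the figurine, the gouge and the standing mallet where they are.

Things in the scene. Friction and masses are not known exactly. Their poses are not given: they have to be found in the camera images.
- blank_a_mid (a point): one of two alike wooden mallet blanks: pale block 150 mm long (x axis), 42 mm wide (y), 38 mm high (z), lying flat on the bench, a dark round plug on each end face. Point: the middle of the block, half-way up (19 mm above the bench). Both ends look alike, but lead is sealed in one, at +x or -x at random, each blank for itself
- blank_b_mid (a point): one of two alike wooden mallet blanks: pale block 150 mm long (x axis), 42 mm wide (y), 38 mm high (z), lying flat on the bench, a dark round plug on each end face. Point: the middle of the block, half-way up (19 mm above the bench). Both ends look alike, but lead is sealed in one, at +x or -x at random, each blank for itself
- blank_a: blank a as a whole; origin at the centre of its underside, axes as above. Mass 0.40 to 0.52 kg; centre of mass 22 to 30 mm from the middle towards the heavy end, so that, gripped at its middle and lifted, it pulls its heavy end down with 0.09 to 0.14 N m and swings down visibly in a light grip (about 6 N; 15 to 25 N holds it level)
- blank_b: blank b as a whole; origin at the centre of its underside, axes as above. Mass 0.40 to 0.52 kg; centre of mass 22 to 30 mm from the middle towards the heavy end, so that, gripped at its middle and lifted, it pulls its heavy end down with 0.09 to 0.14 N m and swings down visibly in a light grip (about 6 N; 15 to 25 N holds it level)
- seat_left (a point): where a blank lies in the left cradle: the middle of the cradle's floor when level, 70 mm above the bench (fixed to the rack). x runs along the cradle to its red end, z up. The see-saw cradle has a U-shaped saddle at x = +50 mm (red) and -50 mm (pale), each 30 mm long, 53 mm wide inside, flared walls 20 mm high; end walls 166 mm apart inside
- seat_right (a point): where a blank lies in the right cradle: the middle of the cradle's floor when level, 70 mm above the bench (fixed to the rack). x runs along the cradle to its red end, z up. The see-saw cradle has a U-shaped saddle at x = +50 mm (red) and -50 mm (pale), each 30 mm long, 53 mm wide inside, flared walls 20 mm high; end walls 166 mm apart inside
- cradle_left (a joint): tilt of the left cradle, rad: 0 level, +0.22 red end fully down on its red stop, -0.22 red end fully up (wrong way). A weak spring (0.12 N m/rad) levels it when empty; a blank laid centrally tips it to the heavy side within about a second of being let go
- cradle_right (a joint): tilt of the right cradle, rad: 0 level, +0.22 red end fully down on its red stop, -0.22 red end fully up (wrong way). A weak spring (0.12 N m/rad) levels it when empty; a blank laid centrally tips it to the heavy side within about a second of being let go
- rack: the rack with the two cradles; a dark wooden base 190 x 220 x 12 mm, fixed, placed anew each time; origin at the centre of its underside, x towards the red ends. Cradles lie side by side along x, at y = +55 mm (left) and -55 mm (right). Between its saddles each cradle is a bare spine 24 mm wide, leaving 70 mm of length free for fingers beside a blank
- figurine: red turned figurine, 68 mm across, 126 mm high, a bystander; origin at its foot
- gouge: carving gouge lying flat, 168 mm long, 24 mm wide, 22 mm high, dark handle towards -x, a bystander; origin under its middle
- mallet: dark round carver's mallet standing on its head, 84 mm across, 175 mm high, a bystander; origin at its foot

How it is judged:
By the outcome, as a careful person would: the job done as asked, in the order asked, and still so for the second after the job is handed in, with the robot touching nothing.
It also fails if it takes over 72 s, if anything falls off the work surface, if the arm or the gripper's body presses on something with over 40 N, if the wrist force passes 120 N, or if a joint passes its speed limit or range.

## Working session

There is one attempt and no reset: what is moved stays moved. The work goes in short steps, Python scripts to look and compute and a tool call to move; the robot and the scene stay as the last step left them, time stands still between calls to the robot, and variables do not carry over. Pictures are saved under pics/ and viewed, about 8 in all and at most 12, crops included, and the job is handed in when it is done.

Besides the shell and the picture viewer there is one more tool, called after ">>>" as name(argument=value, ...), one argument or row to a line, values as JSON. carry_out: Moves the arm, as the interface text tells. Its arguments: {"type":"object","properties":{"motion":{"type":"array","items":{"type":"array","items":{"type":"number"}}},"gripper":{"type":"number"}},"required":["motion"]}

```bash
mkdir -p pics; ls; cat > h.py <<'E'
import numpy as np, cv2
from scipy.spatial.transform import Rotation as R
from cell import r, snapshot, camera_params
def cloud(name):
    s=r.sense(); img,d=snapshot(name); p=camera_params(name)
    h,w=d.shape; f=h/2/np.tan(np.radians(p["fovy"])/2)
    u,v=np.meshgrid(np.arange(w),np.arange(h))
    P=np.stack([(u-p["cx"])/f*d,(v-p["cy"])/f*d,d],-1)
    if "T_tool_cam" in p:
        T=np.eye(4);T[:3,:3]=R.from_rotvec(s["orientation"]).as_matrix();T[:3,3]=s["tcp_pos"];T=T@np.array(p["T_tool_cam"])
    else: T=np.array(p["world_from_camera"])
    W=P@T[:3,:3].T+T[:3,3]; W[d==0]=np.nan
    return img,W
def save(n,img): cv2.imwrite(f"pics/{n}.png",cv2.cvtColor(img,cv2.COLOR_RGB2BGR))
E
python3 - <<'E'
from h import *
s=r.sense(); print(s); print(R.from_rotvec(s["orientation"]).as_matrix().round(3))
img,W=cloud("top"); save("top",img); np.savez("top.npz",img=img,W=W)
z=W[...,2]; print(np.nanmin(W.reshape(-1,3),0),np.nanmax(W.reshape(-1,3),0))
E
```

```text
pics
{'clock': 0.0, 'joints': array([ 1.24941082,  0.3328851 , -0.06472833,  1.4609775 ,  0.0216267 ,
        1.34990529, -0.08848815]), 'joint_vel': array([ 0.0007316 , -0.00010524, -0.00071457,  0.00045605,  0.00120486,
        0.00047435,  0.00098858]), 'effort': array([ 3.63097415e-04, -6.23264050e+01,  2.49741704e-02, -3.89911509e+01,
       -6.12875191e-02,  3.98183498e-02,  1.48171489e-04]), 'tcp_pos': array([ 0.18389166, -0.59701638,  0.29142842]), 'orientation': array([-3.10515448e+00, -4.67474897e-01,  4.79650962e-04]), 'force': array([-0.29497015, -0.43396788, -0.48081338]), 'torque': array([-0.01228799, -0.01814508, -0.01853595]), 'width': 0.9998341278382997}
[[ 0.956  0.294 -0.001]
 [ 0.294 -0.956  0.001]
 [-0.    -0.001 -1.   ]]
[-0.03539778 -1.64666626 -0.77061285] [1.72282118 1.50948068 0.44371048]
```

View pics/top.png

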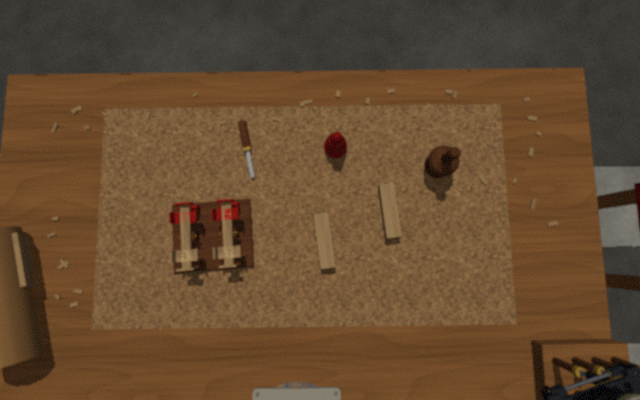

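The top view shows the rack at (210,238) with its red saddles upward (+x), and blanks at (324,241) and (389,212). The figurine is at (335,147), the mallet at (442,162) and the gouge at (247,150).

```bash
python3 - <<'E'
from h import *
D=np.load("top.npz"); img,W=D["img"],D["W"]
z=W[...,2]
print("bench z",np.nanmedian(z[280:310,400:480]))
def blank(n,u0,u1,v0,v1,zl,zh):
    m=np.zeros(z.shape,bool); m[v0:v1,u0:u1]=1; m&=(z>zl)&(z<zh)
    P=W[m]; c,(l,w),a=cv2.minAreaRect((P[:,:2]*1000).astype(np.float32))
    print(n,m.sum(),"c",np.round(c,1),"size",round(l),round(w),"ang",round(a,1),"z",np.median(P[:,2]).round(4),"mean",P.mean(0).round(4))
    _,_,V=np.linalg.svd(P[:,:2]-P[:,:2].mean(0),full_matrices=False); print("  axis deg",np.degrees(np.arctan2(V[0,1],V[0,0])).round(1))
blank("b1",300,350,195,285,.03,.05)
blank("b2",370,412,170,255,.03,.05)
blank("rack",155,265,185,285,.006,.02)
blank("crL",160,208,190,280,.05,.12)
blank("crR",206,250,190,280,.05,.12)
h=img.astype(int); red=(h[...,0]>110)&(h[...,1]<50)
for n,u0,u1 in(("redL",160,205),("redR",206,250)):
    m=red.copy(); m[:190]=0;m[240:]=0;m[:,:u0]=0;m[:,u1:]=0; m&=z>.05
    print(n,m.sum(),np.nanmean(W[m],0))
for n,u0,u1,v0,v1 in(("fig",315,355,125,165),("mal",420,465,140,185),("gouge",230,262,115,185)):
    q=W[v0:v1,u0:u1].reshape(-1,3); q=q[q[:,2]>.012]; print(n,q.min(0).round(3),q.max(0).round(3))
c=cv2.resize(img[185:290,155:425],None,fx=2.9,fy=2.9,interpolation=cv2.INTER_CUBIC); save("crop",c)
i2,_=snapshot("scene"); save("scene",i2)
E
```

```text
bench z 0.0010116042412779969
b1 864 c [500.6 -76. ] size 150 42 ang 6.8 z 0.0384 mean [ 0.4995 -0.0761  0.0383]
  axis deg -173.2
b2 862 c [ 580.2 -257.1] size 152 43 ang 6.1 z 0.0382 mean [ 0.5793 -0.2565  0.0381]
  axis deg -173.9
rack 3086 c [523.  242.9] size 306 274 ang 89.4 z 0.0126 mean [0.5161 0.2211 0.0124]
  axis deg 98.0
crL 1210 c [515.  288.2] size 176 70 ang 4.0 z 0.0715 mean [0.5154 0.2892 0.0735]
  axis deg -176.0
crR 1162 c [522.4 178.2] size 176 69 ang 3.9 z 0.0713 mean [0.5225 0.1796 0.073 ]
  axis deg -176.4
redL 104 [0.56992961 0.28786593 0.07434805]
redR 144 [0.57732168 0.17764964 0.07339389]
fig [ 0.734 -0.142  0.012] [ 0.789 -0.079  0.128]
mal [ 0.667 -0.439  0.012] [ 0.748 -0.358  0.181]
gouge [0.68  0.118 0.012] [0.844 0.165 0.029]
```

View pics/scene.png

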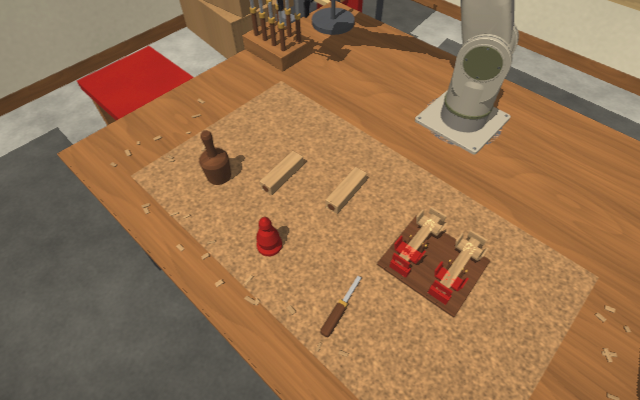

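Scene view agrees: two blanks, and the rack with its red ends away from the robot. Blank B is at (0.580,-0.257) with yaw 6.1°, blank A at (0.5005,-0.076) with yaw 6.8°. The seats are at (0.515,0.288) and (0.5225,0.178), yaw 3.9°. I'll start with blank B.

>>> carry_out(
  motion=[
    [3.9, -1.74, 0, 0],
    [3.9, -1.74, 0, 0],
    [3.9, -1.74, 0, 0],
    [3.9, -1.74, 0, 0],
    [3.9, -1.74, 0, 0],
    [3.9, -1.74, 0, 0],
    [3.9, -1.74, 0, 0],
    [3.9, -1.74, 0, 0],
    [3.9, -1.74, 0, 0],
    [3.9, -1.74, 0, 0],
    [3.9, -1.74, 0, 0],
    [3.9, -1.74, 0, 0],
  ],
  gripper=0,
)

```text
clock: 1.6
tcp_pos: [0.5706, -0.2591, 0.2919]
orientation: [-3.106, -0.467, 0.001]
force: [0.7, -1.0, -0.2]
width: 0.999
```

>>> carry_out(
  motion=[
    [0, 0, 4, 5.5],
    [0, 0, 4, 5.5],
    [0, 0, 0, 0],
    [0, 0, 0, 0],
  ],
)

```text
clock: 2.1
tcp_pos: [0.5703, -0.2602, 0.2138]
orientation: [3.136, 0.171, 0.002]
force: [0.7, -0.5, 0.1]
width: 1.002
```

```bash
cat >> h.py <<'E'
def go(x,y,z,yaw):
    s=r.sense(); M=R.from_rotvec(s["orientation"]).as_matrix()
    cur=np.degrees(np.arctan2(M[1,0],M[0,0])); t=M.T@(np.array([x,y,z])-s["tcp_pos"])*100
    print("t",s["clock"].round(2),"tcp",s["tcp_pos"].round(4),"yaw",cur.round(2),"tilt",M[:,2].round(3),"->tool cm",t.round(2),"turn",((cur-yaw+180)%360-180).round(1),"j",s["joints"].round(2),"F",s["force"].round(2),"T",s["torque"].round(3),"w",round(s["width"],3))
E
python3 - <<'E'
from h import *
go(.580,-.257,.078,6.1)
img,W=cloud("wrist"); save("w1",img)
z=W[...,2]; m=(z>.03)&(z<.045)&(np.hypot(W[...,0]-.58,W[...,1]+.257)<.1); P=W[m]
c,sz,a=cv2.minAreaRect((P[:,:2]*1000).astype(np.float32)); print(m.sum(),c,sz,a,np.median(P[:,2]))
E
```

```text
Traceback (most recent call last):
  File "h.py", line 18, in go
    print("t",s["clock"].round(2),"tcp",s["tcp_pos"].round(4),"yaw",cur.round(2),"tilt",M[:,2].round(3),"->tool cm",t.round(2),"turn",((cur-yaw+180)%360-180).round(1),"j",s["joints"].round(2),"F",s["force"].round(2),"T",s["torque"].round(3),"w",round(s["width"],3))
              ^^^^^^^^^^^^^^^^
AttributeError: 'float' object has no attribute 'round'
```

```bash
sed -i 's/s\["clock"\].round(2)/round(float(s["clock"]),2)/' h.py
python3 - <<'E'
from h import *
go(.580,-.257,.078,6.1)
img,W=cloud("wrist"); save("w1",img)
z=W[...,2]; m=(z>.03)&(z<.045)&(np.hypot(W[...,0]-.58,W[...,1]+.257)<.1); P=W[m]
c,sz,a=cv2.minAreaRect((P[:,:2]*1000).astype(np.float32)); print(m.sum(),c,sz,a,np.median(P[:,2]))
E
```

```text
t 2.1 tcp [ 0.5703 -0.2602  0.2138] yaw 6.24 tilt [ 0.001 -0.001 -1.   ] ->tool cm [ 0.98 -0.22 13.59] turn 0.1 j [ 0.61  0.41 -0.32  1.54  0.13  1.21 -1.2 ] F [ 0.68 -0.51  0.08] T [ 0.035 -0.013  0.033] w 1.002
9848 (581.4329223632812, -258.67803955078125) (148.69862365722656, 42.1061897277832) 6.109134674072266 0.03791022476899947
```

View pics/w1.png

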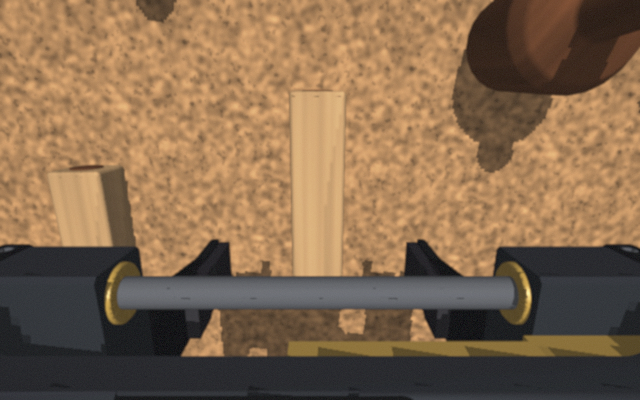

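Wrist view: the blank is centred between the fingers at column 318, with its far end at row 90. The mallet is clear, upper right. Next I descend, grip and lift a little.

>>> carry_out(
  motion=[
    [1.05, -0.1, 3, 0],
    [0, 0, 4, 0],
    [0, 0, 3, 0],
    [0, 0, 2, 0],
    [0, 0, 1, 0],
    [0, 0, 0.6, 0],
    [0, 0, 0, 0],
    [0, 0, 0, 0],
  ],
)

```text
clock: 3.15
tcp_pos: [0.5806, -0.2581, 0.0771]
orientation: [3.136, 0.168, 0.002]
force: [0.6, -0.2, 0.0]
width: 0.995
```

```bash
cat >> h.py <<'E'
def torque(n=6):
    q=[]
    for i in range(n):
        s=r.sense(); q.append(np.r_[s["force"],s["torque"]]); snapshot("top")
    q=np.array(q); M=R.from_rotvec(s["orientation"]).as_matrix(); m=q.mean(0)
    print("F",m[:3].round(2),"T",m[3:].round(3),"std",q.std(0).round(3),"T in tool",(M.T@m[3:]).round(3))
E
python3 - <<'E'
from h import *
go(.5805,-.258,.078,6.1); torque()
E
```

```text
t 3.15 tcp [ 0.5806 -0.2581  0.0771] yaw 6.12 tilt [ 0.001 -0.001 -1.   ] ->tool cm [-0.01 -0.01 -0.09] turn 0.0 j [ 0.58  0.57 -0.3   1.62  0.19  0.98 -1.25] F [ 0.62 -0.19  0.04] T [-0.017  0.038 -0.003] w 0.995
F [ 0.24 -0.07  0.22] T [0.021 0.012 0.015] std [0.45  0.178 0.617 0.024 0.038 0.026] T in tool [ 0.022 -0.01  -0.015]
```

>>> carry_out(
  motion=[
    [0, 0, 0, 0],
    [0, 0, 0, 0],
    [0, 0, 0, 0],
    [0, 0, 0, 0],
    [0, 0, 0, 0],
    [0, 0, 0, 0],
    [0, 0, 0, 0],
    [0, 0, 0, 0],
  ],
  gripper=1,
)

```text
clock: 4.45
tcp_pos: [0.5801, -0.258, 0.0763]
orientation: [3.137, 0.168, 0.0]
force: [0.2, -1.4, 0.2]
width: 0.481
```

>>> carry_out(
  motion=[
    [0, 0, -0.5, 0],
    [0, 0, -1, 0],
    [0, 0, -2, 0],
    [0, 0, -2, 0],
    [0, 0, -1.5, 0],
    [0, 0, 0, 0],
    [0, 0, 0, 0],
    [0, 0, 0, 0],
    [0, 0, 0, 0],
  ],
)

```text
clock: 5.58
tcp_pos: [0.5799, -0.2578, 0.1456]
orientation: [-3.137, -0.168, 0.001]
force: [1.1, -0.0, -3.9]
width: 0.479
```

```bash
python3 - <<'E'
from h import *
go(.5805,-.258,.3,3.9); torque()
img,W=cloud("wrist"); save("w2",img)
np.savez("w2.npz",W=W)
E
```

```text
t 5.58 tcp [ 0.5799 -0.2578  0.1456] yaw 6.12 tilt [-0.001  0.    -1.   ] ->tool cm [  0.05   0.02 -15.44] turn 2.2 j [ 0.59  0.49 -0.31  1.58  0.16  1.1  -1.23] F [ 1.1  -0.   -3.89] T [ 0.034 -0.122  0.027] w 0.479
F [ 0.26 -0.08 -4.55] T [ 0.02  -0.106  0.004] std [0.632 0.341 0.346 0.02  0.028 0.024] T in tool [ 0.008  0.107 -0.004]
```

View pics/w2.png

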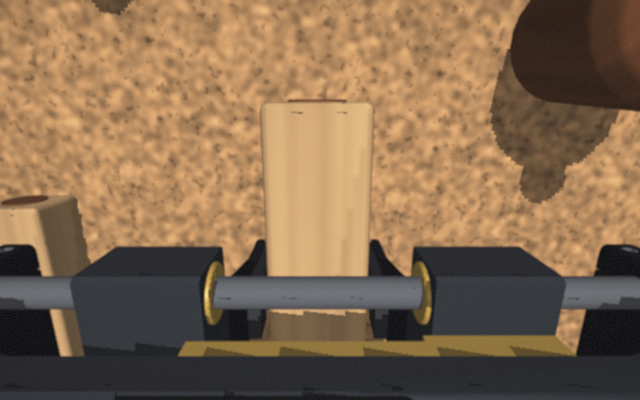

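The blank is held, with Fz = -4.6 N and Ty = -0.106 N m, so the heavy end should be at -x (towards the robot). I'll cross-check with the slope of the blank's top face.

```bash
cat >> h.py <<'E'
def slope(W,x,y,yaw,top):
    a=np.radians(yaw); dx,dy=W[...,0]-x,W[...,1]-y
    l=dx*np.cos(a)+dy*np.sin(a); w=-dx*np.sin(a)+dy*np.cos(a)
    m=(abs(w)<.015)&(l>.02)&(l<.07)&(abs(W[...,2]-top)<.03)
    k=np.polyfit(l[m],W[...,2][m],1); print("slope rad",k.round(4),m.sum())
    m=(abs(w)<.03)&(l>.02)&(l<.12)&(abs(W[...,2]-top)<.012); print("far end l",np.percentile(l[m],99.5).round(4))
E
python3 - <<'E'
from h import *
slope(np.load("w2.npz")["W"],.5799,-.2578,6.12,.107)
E
```

```text
slope rad [0.002  0.1079] 10204
far end l 0.0757
```

The slope is about level, as a firm grip would give. The torque sign is consistent with the force sign, so the heavy end is -x. Blank B therefore needs a half turn before the left cradle.

>>> carry_out(
  motion=[
    [0, 0, -0.9, -10.4],
    [0, 0, -0.9, -10.4],
    [0, 0, -0.9, -10.4],
    [0, 0, -0.9, -10.4],
    [0, 0, -0.9, -10.4],
    [0, 0, -0.9, -10.4],
    [0, 0, -0.9, -10.4],
    [0, 0, -0.9, -10.4],
    [0, 0, -0.9, -10.4],
    [0, 0, -0.9, -10.4],
    [0, 0, -0.9, -10.4],
    [0, 0, -0.9, -10.4],
  ],
)

```text
clock: 7.42
tcp_pos: [0.5799, -0.258, 0.2545]
orientation: [-1.296, -2.861, 0.0]
force: [0.8, 0.2, -5.2]
width: 0.482
```

>>> carry_out(
  motion=[
    [0, 0, 0, -10.6],
    [0, 0, 0, -10.6],
    [0, 0, 0, -10.6],
    [0, 0, 0, -10.6],
    [0, 0, 0, -10.6],
    [0, 0, 0, 0],
    [0, 0, 0, 0],
    [0, 0, 0, 0],
  ],
)

```text
clock: 8.43
tcp_pos: [0.5801, -0.2579, 0.2543]
orientation: [0.104, -3.14, 0.001]
force: [-0.1, -0.5, -5.4]
width: 0.479
```

```bash
python3 - <<'E'
from h import *
go(.515,.288,.22,183.9); torque(4)
E
```

```text
t 8.43 tcp [ 0.5801 -0.2579  0.2543] yaw -176.22 tilt [-0. -0. -1.] ->tool cm [ 2.9  54.9   3.41] turn -0.1 j [ 0.98  0.52 -0.88  1.45  0.4   1.36  1.72] F [-0.09 -0.51 -5.37] T [ 0.092 -0.016 -0.011] w 0.479
F [ 0.05 -0.23 -4.59] T [ 0.081 -0.034  0.001] std [0.425 0.522 0.472 0.032 0.018 0.017] T in tool [-0.078 -0.039 -0.001]
```

The torque reading shifted with the turn, probably because the gripper's own bias is zeroed in world axes. I'll cross-check with the joint-6 effort: if the heavy end now points forward it should be negative, about -0.1 relative to empty.

```bash
python3 - <<'E'
from h import *
q=[]
for i in range(4): q.append(r.sense()["effort"]); snapshot("top")
print(np.mean(q,0).round(3),np.std(q,0).round(3))
img,W=cloud("wrist"); slope(W,.5801,-.2579,183.8,.216)
E
```

```text
[-1.5000e-02 -6.4107e+01 -1.5157e+01 -3.8099e+01  4.7000e-02 -4.0000e-02
 -1.8000e-02] [0.009 0.006 0.011 0.    0.    0.    0.006]
slope rad [0.0036 0.2158] 10208
far end l 0.0763
```

All the evidence agrees: the effort is negative, and the tool +x end sits up in both poses. Proceeding to the left cradle.

>>> carry_out(
  motion=[
    [0.24, 3, 0, 0],
    [0.24, 4.8, 0, 0],
    [0.24, 4.8, 0, 0],
    [0.24, 4.8, 0, 0],
    [0.24, 4.8, 0, 0],
    [0.24, 4.8, 0, 0],
    [0.24, 4.8, 0, 0],
    [0.24, 4.8, 0, 0],
    [0.24, 4.8, 0, 0],
    [0.24, 4.8, 0, 0],
    [0.24, 4.8, 0, 0],
    [0.24, 3, 0, 0],
  ],
)

```text
clock: 10.38
tcp_pos: [0.5135, 0.2816, 0.2545]
orientation: [-0.111, 3.139, 0.001]
force: [-0.2, -0.4, -4.3]
width: 0.479
```

>>> carry_out(
  motion=[
    [0, 0.9, 2, 0],
    [0, 0, 1.4, 0],
    [0, 0, 0, 0],
    [0, 0, 0, 0],
  ],
)

```text
clock: 10.88
tcp_pos: [0.5145, 0.2867, 0.2204]
orientation: [-0.104, 3.14, -0.001]
force: [0.3, 0.3, -4.6]
width: 0.478
```

```bash
python3 - <<'E'
from h import *
go(.515,.288,.146,183.9)
img,W=cloud("top"); np.savez("t2.npz",img=img,W=W)
img,W=cloud("wrist"); save("w3",img); np.savez("w3.npz",W=W)
slope(W,*r.sense()["tcp_pos"][:2],183.8,.182)
E
```

```text
t 10.88 tcp [0.5145 0.2867 0.2204] yaw -176.19 tilt [ 0. -0. -1.] ->tool cm [-0.05  0.13  7.44] turn -0.1 j [ 0.2   0.5  -1.02  1.61  0.44  1.28  0.74] F [ 0.29  0.31 -4.59] T [ 0.099 -0.033  0.009] w 0.478
slope rad [0.0028 0.1823] 10233
far end l 0.0763
```

View pics/w3.png

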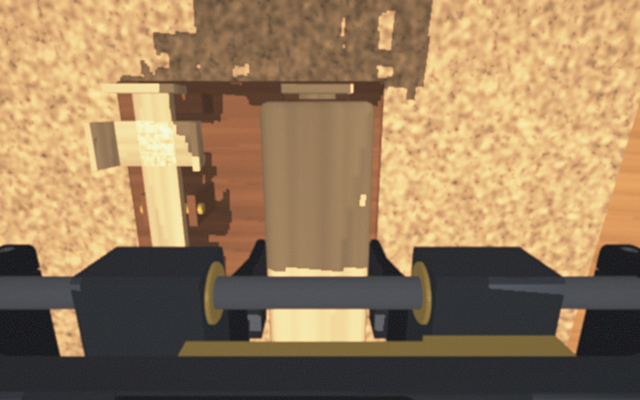

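The pale end wall is square beyond the light end, at about (317,85), and the blank is centred at column 318, so they line up. Lowering with a few millimetres of bias towards the red end.

>>> carry_out(
  motion=[
    [-0.3, 0.13, 1, 0],
    [0, 0, 2, 0],
    [0, 0, 1.5, 0],
    [0, 0, 1, 0],
    [0, 0, 0.6, 0],
    [0, 0, 0.4, 0],
    [0, 0, 0, 0],
    [0, 0, 0, 0],
  ],
)

```text
clock: 11.98
tcp_pos: [0.5169, 0.2895, 0.1556]
orientation: [-0.107, 3.139, 0.0]
force: [0.7, -0.5, -4.5]
width: 0.484
```

```bash
cat > tilt.py <<'E'
from h import *
import sys
img,W=cloud("top"); D=dict(L=(.515,.288),R=(.5225,.178)); a=np.radians(3.9)
for k,(x,y) in D.items():
    dx,dy=W[...,0]-x,W[...,1]-y; l=dx*np.cos(a)+dy*np.sin(a); w=-dx*np.sin(a)+dy*np.cos(a); z=W[...,2]
    for n,lo,hi in(("pale",-.075,-.045),("red",.045,.075)):
        m=(l>lo)&(l<hi)&(abs(w)<.03)&(z>.04)&(z<.16)
        print(k,n,m.sum(),"z pct 10/50/90",np.percentile(z[m],[10,50,90]).round(4) if m.any() else None)
save(sys.argv[1],cv2.resize(img[180:290,150:270],None,fx=5,fy=5,interpolation=cv2.INTER_CUBIC))
E
python3 - <<'E'
from h import *
go(.518,.288,.1463,183.9); torque(3)
E
python3 tilt.py t3
```

```text
t 11.97 tcp [0.5169 0.2895 0.1556] yaw -176.08 tilt [ 0.001  0.    -1.   ] ->tool cm [-0.1  -0.16  0.93] turn 0.0 j [ 0.16  0.57 -0.98  1.67  0.51  1.18  0.7 ] F [ 0.7  -0.48 -4.5 ] T [ 0.168 -0.026 -0.042] w 0.484
F [ 0.26 -0.36 -4.29] T [ 0.133 -0.013  0.006] std [0.626 0.111 0.154 0.027 0.025 0.047] T in tool [-0.131 -0.022 -0.006]
L pale 49 z pct 10/50/90 [0.0611 0.0709 0.1048]
L red 229 z pct 10/50/90 [0.0705 0.1166 0.1202]
R pale 236 z pct 10/50/90 [0.0674 0.0706 0.0746]
R red 233 z pct 10/50/90 [0.0663 0.0707 0.075 ]
```

View pics/t3.png

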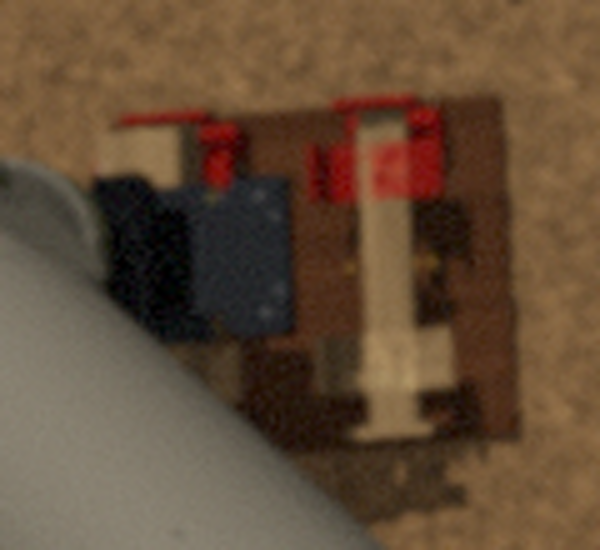

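The top crop shows the blank's far end at (142,150) and the left cradle's red wall at (165,118). I'll work out the lateral offset from depth.

```bash
python3 - <<'E'
from h import *
img,W=cloud("top"); a=np.radians(3.9); x,y=.515,.288
D=np.load("top.npz")
def lw(W): dx,dy=W[...,0]-x,W[...,1]-y; return dx*np.cos(a)+dy*np.sin(a),-dx*np.sin(a)+dy*np.cos(a),W[...,2]
l,w,z=lw(W); m=(z>.108)&(z<.125)&(l>.035)&(l<.1)&(abs(w)<.045); 
print("blank w",np.percentile(w[m],[1,50,99]).round(4),"l max",np.percentile(l[m],99).round(4),m.sum())
l,w,z=lw(D["W"])
for n,s in(("L",0),("R",-.11)):
  for e in(1,-1):
    q=(z>.078)&(z<.12)&(e*l>.036)&(e*l<.064)&(abs(w-s)<.05); print(n,e,"saddle walls w",np.percentile(w[q],[1,99]).round(4),q.sum())
    q=(z>.06)&(abs(abs(l)-.083)<.012)&(e*l>0)&(abs(w-s)<.05); print(" endwall w",np.percentile(w[q],[2,98]).round(4),"l",np.percentile(l[q],[2,98]).round(4))
  q=(z>.06)&(z<.08)&(abs(l)<.03)&(abs(w-s)<.03); print(" spine w",np.percentile(w[q],[2,98]).round(4))
E
```

```text
blank w [-0.0188 -0.0013  0.0224] l max 0.0757 167
L 1 saddle walls w [-0.0346  0.0354] 66
 endwall w [-0.0228  0.0211] l [0.0715 0.0877]
L -1 saddle walls w [-0.0349  0.0352] 69
 endwall w [-0.0217  0.0199] l [-0.0877 -0.0719]
 spine w [-0.0199  0.0188]
R 1 saddle walls w [-0.1446 -0.0764] 53
 endwall w [-0.1318 -0.0901] l [0.0714 0.0871]
R -1 saddle walls w [-0.1445 -0.0754] 59
 endwall w [-0.1315 -0.0898] l [-0.088  -0.0714]
 spine w [-0.1286 -0.0915]
```

The blank is 1.5 mm off laterally. I'll trim it and lower in small steps.

>>> carry_out(
  motion=[
    [-0.15, -0.15, 0, 0],
    [0, 0, 0.3, 0],
    [0, 0, 0.2, 0],
    [0, 0, 0.2, 0],
    [0, 0, 0.1, 0],
    [0, 0, 0, 0],
    [0, 0, 0, 0],
  ],
)

```text
clock: 13.1
tcp_pos: [0.5184, 0.288, 0.1473]
orientation: [-0.108, 3.14, -0.0]
force: [-0.2, -1.5, -4.4]
width: 0.479
```

```bash
python3 - <<'E'
from h import *
go(.518,.288,.1463,183.9); torque(3)
E
```

```text
t 13.1 tcp [0.5184 0.288  0.1473] yaw -176.08 tilt [ 0. -0. -1.] ->tool cm [0.04 0.   0.1 ] turn 0.0 j [ 0.16  0.58 -0.97  1.67  0.52  1.17  0.7 ] F [-0.25 -1.48 -4.41] T [ 0.09  -0.011 -0.005] w 0.479
F [-0.1  -0.45 -4.68] T [ 0.085 -0.032  0.007] std [0.111 0.738 0.291 0.018 0.017 0.01 ] T in tool [-0.083 -0.038 -0.007]
```

>>> carry_out(
  motion=[
    [0, 0, 0.06, 0],
    [0, 0, 0.06, 0],
    [0, 0, 0, 0],
    [0, 0, 0, 0],
  ],
)

```text
clock: 13.75
tcp_pos: [0.5184, 0.288, 0.1462]
orientation: [-0.107, 3.139, -0.0]
force: [-1.2, -0.7, 0.2]
width: 0.486
```

```bash
python3 - <<'E'
from h import *
go(.518,.288,.1463,183.9); torque(3)
E
```

```text
t 13.75 tcp [0.5184 0.288  0.1462] yaw -176.08 tilt [ 0. -0. -1.] ->tool cm [ 0.04  0.01 -0.01] turn 0.0 j [ 0.16  0.58 -0.97  1.67  0.52  1.16  0.7 ] F [-1.25 -0.68  0.24] T [-0.189  0.252 -0.015] w 0.486
F [-1.38 -1.54  0.07] T [-0.205  0.268 -0.012] std [0.27  0.602 0.115 0.012 0.023 0.043] T in tool [0.186 0.281 0.012]
```

Contact: the bench-relative weight is now carried by the cradle (Fz ≈ 0). Releasing.

>>> carry_out(
  motion=[
    [0, 0, 0, 0],
    [0, 0, 0, 0],
    [0, 0, 0, 0],
    [0, 0, 0, 0],
    [0, 0, 0, 0],
    [0, 0, 0, 0],
    [0, 0, 0, 0],
    [0, 0, 0, 0],
  ],
  gripper=0.15,
)

```text
clock: 14.9
tcp_pos: [0.5184, 0.288, 0.146]
orientation: [-0.107, 3.14, -0.0]
force: [0.5, -0.8, 0.4]
width: 0.845
```

```bash
python3 - <<'E'
from h import *
go(.518,.288,.24,183.9); torque(3)
img,W=cloud("wrist"); slope(W,.518,.288,183.9,.12); save("w4",img)
E
python3 tilt.py t4
```

```text
t 14.9 tcp [0.5184 0.288  0.146 ] yaw -176.08 tilt [ 0. -0. -1.] ->tool cm [ 0.04  0.01 -9.4 ] turn 0.0 j [ 0.16  0.58 -0.97  1.67  0.52  1.16  0.7 ] F [ 0.5  -0.83  0.43] T [ 0.085 -0.184 -0.016] w 0.845
F [ 0.17 -0.02  0.4 ] T [ 0.084 -0.144 -0.008] std [0.335 0.58  0.151 0.014 0.032 0.01 ] T in tool [-0.074 -0.149  0.008]
slope rad [-0.0346  0.118 ] 11354
far end l 0.0662
L pale 10 z pct 10/50/90 [0.081  0.0827 0.0862]
L red 194 z pct 10/50/90 [0.0608 0.0946 0.099 ]
R pale 237 z pct 10/50/90 [0.0672 0.0709 0.0743]
R red 228 z pct 10/50/90 [0.0663 0.0705 0.0743]
```

View pics/w4.png

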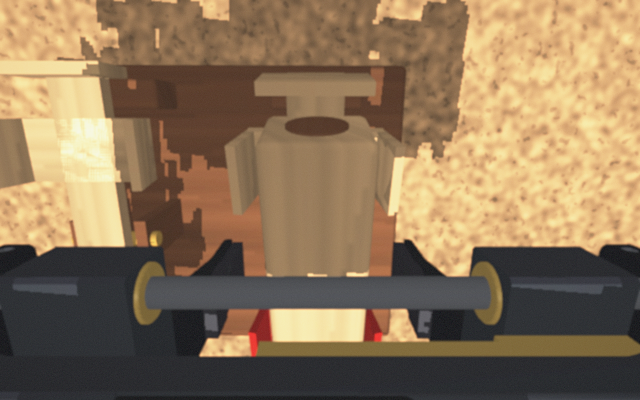

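Blank B is tipped with its red end down: pale end raised, light end face visible at (318,126). The empty torque here matches the predicted bias. Now to blank A.

>>> carry_out(
  motion=[
    [0, 0, -1, 0],
    [0, 0, -2.5, 0],
    [0, 0, -3, 0],
    [0, 0, -2.5, 0],
    [0.6, -4.5, 0, 0],
    [0.6, -5.3, 0, 0],
    [0.6, -5.3, 0, 0],
    [0.6, -5.3, 0, 0],
    [0.6, -5.3, 0, 0],
    [0.6, -5.3, 0, 0],
    [0.6, -3.2, 0, 0],
    [0.1, -2, 0, -2.9],
  ],
  gripper=0,
)

```text
clock: 16.65
tcp_pos: [0.5, -0.0781, 0.2368]
orientation: [-0.185, 3.136, -0.002]
force: [0.5, -0.2, -0.6]
width: 0.998
```

>>> carry_out(
  motion=[
    [0, 0, 1.5, 0],
    [0, 0, 0, 0],
    [0, 0, 0, 0],
  ],
)

```text
clock: 17.02
tcp_pos: [0.5003, -0.0747, 0.2211]
orientation: [0.189, -3.136, -0.001]
force: [-0.7, 0.7, 0.4]
width: 0.998
```

```bash
python3 - <<'E'
from h import *
go(.5005,-.076,.078,186.8); torque(4)
img,W=cloud("wrist"); 
z=W[...,2]; m=(z>.03)&(z<.045)&(np.hypot(W[...,0]-.5,W[...,1]+.076)<.1); P=W[m]
c,sz,a=cv2.minAreaRect((P[:,:2]*1000).astype(np.float32)); print(m.sum(),c,sz,a,np.median(P[:,2]))
E
python3 tilt.py t5
```

```text
t 17.02 tcp [ 0.5003 -0.0747  0.2211] yaw -173.09 tilt [-0.  0. -1.] ->tool cm [-1.000e-02 -1.400e-01  1.431e+01] turn 0.1 j [ 0.98  0.27 -1.03  1.82  0.25  1.19  1.56] F [-0.65  0.69  0.41] T [ 0.12  -0.151 -0.002] w 0.998
F [0.02 0.12 0.37] T [ 0.119 -0.16   0.015] std [0.664 0.428 0.467 0.008 0.022 0.011] T in tool [-0.099 -0.173 -0.015]
8769 (495.6522521972656, -78.12403869628906) (141.31472778320312, 42.11868667602539) 6.784296989440918 0.03779964447549716
L pale 254 z pct 10/50/90 [0.0826 0.1099 0.1233]
L red 255 z pct 10/50/90 [0.0613 0.095  0.0999]
R pale 237 z pct 10/50/90 [0.067  0.0709 0.0741]
R red 232 z pct 10/50/90 [0.066  0.0707 0.0739]
```

View pics/t5.png

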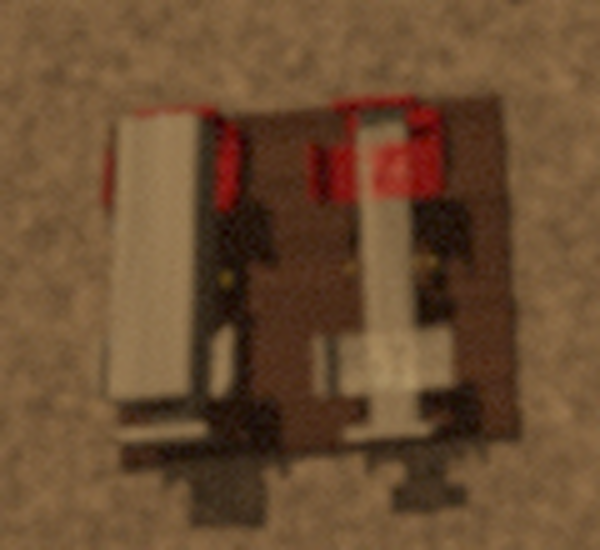

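The left cradle is seated with its red end down: pale side 0.110, red side 0.095. The right cradle is still level. Picking up blank A.

>>> carry_out(
  motion=[
    [0, -0.23, 3, 0],
    [0, 0, 4, 0],
    [0, 0, 3, 0],
    [0, 0, 2.2, 0],
    [0, 0, 1.4, 0],
    [0, 0, 0.7, 0],
    [0, 0, 0, 0],
    [0, 0, 0, 0],
  ],
)

```text
clock: 18.32
tcp_pos: [0.501, -0.0785, 0.0788]
orientation: [-0.187, 3.135, -0.001]
force: [0.6, -0.4, -0.2]
width: 1.002
```

```bash
python3 - <<'E'
from h import *
go(.5002,-.077,.078,186.8); torque(4); print(r.sense()["effort"].round(3))
E
```

```text
t 18.32 tcp [ 0.501  -0.0785  0.0788] yaw -173.18 tilt [ 0.001 -0.    -1.   ] ->tool cm [0.06 0.16 0.08] turn 0.0 j [ 0.85  0.48 -0.91  1.94  0.46  0.94  1.4 ] F [ 0.58 -0.37 -0.25] T [ 0.073 -0.115 -0.002] w 1.002
F [ 0.08 -0.43  0.02] T [ 0.111 -0.124 -0.012] std [0.431 0.436 0.22  0.027 0.012 0.009] T in tool [-0.095 -0.137  0.012]
[-1.6000e-02 -4.8242e+01 -1.2715e+01 -2.8956e+01  3.0000e-02  8.2000e-02
  3.0000e-03]
```

>>> carry_out(
  motion=[
    [0, 0, 0, 0],
    [0, 0, 0, 0],
    [0, 0, 0, 0],
    [0, 0, 0, 0],
    [0, 0, 0, 0],
    [0, 0, 0, 0],
    [0, 0, 0, 0],
    [0, 0, 0, 0],
  ],
  gripper=1,
)

```text
clock: 19.52
tcp_pos: [0.5005, -0.0783, 0.078]
orientation: [0.187, -3.136, -0.0]
force: [-1.1, 0.9, -0.3]
width: 0.479
```

>>> carry_out(
  motion=[
    [0, 0, -0.5, 0],
    [0, 0, -1, 0],
    [0, 0, -2, 0],
    [0, 0, -2, 0],
    [0, 0, -1.5, 0],
    [0, 0, 0, 0],
    [0, 0, 0, 0],
    [0, 0, 0, 0],
    [0, 0, 0, 0],
  ],
)

```text
clock: 20.65
tcp_pos: [0.5003, -0.0783, 0.1476]
orientation: [0.187, -3.135, -0.001]
force: [-0.0, 0.5, -4.4]
width: 0.479
```

```bash
python3 - <<'E'
from h import *
go(.5225,.178,.25,183.9); torque(6); print(r.sense()["effort"].round(3))
s=r.sense();img,W=cloud("wrist"); slope(W,*s["tcp_pos"][:2],186.8,.107)
E
```

```text
t 20.65 tcp [ 0.5003 -0.0783  0.1476] yaw -173.17 tilt [-0.001  0.    -1.   ] ->tool cm [ -5.25  25.19 -10.23] turn 2.9 j [ 0.92  0.37 -0.98  1.9   0.35  1.06  1.48] F [-0.02  0.54 -4.41] T [ 0.073 -0.038  0.024] w 0.479
F [-0.02  0.18 -4.63] T [ 0.1   -0.028 -0.004] std [0.474 0.327 0.247 0.025 0.014 0.041] T in tool [-0.096 -0.039  0.004]
[-1.2000e-02 -4.4555e+01 -1.1510e+01 -3.4592e+01  5.1000e-02 -2.9000e-02
 -0.0000e+00]
slope rad [0.0033 0.1078] 9971
far end l 0.0753
```

Blank A: torque changed by +0.11 N m relative to empty, and joint-6 effort went negative. Its heavy end is at +x and already faces the red side, so no flip is needed. Moving to the right cradle.

>>> carry_out(
  motion=[
    [0, 0, -2, 0],
    [0, 0, -3, 0],
    [0, 0, -3, 0],
    [-0.6, 2.6, 0, 0],
    [-0.8, 3.8, 0, 0],
    [-0.8, 3.8, 0, 0],
    [-0.8, 3.8, 0, 0],
    [-0.8, 3.8, 0, 0],
    [-0.8, 3.8, 0, 0],
    [-0.6, 2.6, 0, 0],
    [-0.2, 1.0, 0, 2.9],
    [0, 0, 0, 0],
  ],
)

```text
clock: 22.5
tcp_pos: [0.5241, 0.1793, 0.2293]
orientation: [-0.111, 3.139, 0.001]
force: [-0.5, -0.3, -4.4]
width: 0.481
```

>>> carry_out(
  motion=[
    [0, 0, 2, 0],
    [0, 0, 2, 0],
    [0, 0, 1.5, 0],
    [0, 0, 0, 0],
    [0, 0, 0, 0],
  ],
)

```text
clock: 23.12
tcp_pos: [0.5244, 0.1784, 0.1734]
orientation: [-0.108, 3.139, 0.0]
force: [-0.0, 0.5, -4.3]
width: 0.482
```

```bash
python3 - <<'E'
from h import *
go(.5245,.178,.148,183.9)
img,W=cloud("top"); a=np.radians(3.9); x,y=.5225,.178
dx,dy=W[...,0]-x,W[...,1]-y; l,w,z=dx*np.cos(a)+dy*np.sin(a),-dx*np.sin(a)+dy*np.cos(a),W[...,2]
t=np.median(z[(z>.105)&(l>.055)&(l<.08)&(abs(w)<.015)]); m=(abs(z-t)<.006)&(l>.04)&(l<.1)&(abs(w)<.04)
print("top z",t,"blank w",np.percentile(w[m],[1,50,99]).round(4),"l max",np.percentile(l[m],99).round(4),m.sum())
E
```

```text
t 23.12 tcp [0.5244 0.1784 0.1734] yaw -176.07 tilt [ 0.  0. -1.] ->tool cm [-0.01 -0.04  2.54] turn 0.0 j [ 0.42  0.47 -1.02  1.75  0.43  1.16  0.91] F [-0.04  0.51 -4.32] T [ 0.14  -0.067  0.043] w 0.482
top z 0.13521782842905783 blank w [-0.019   0.0007  0.0219] l max 0.0769 150
```

>>> carry_out(
  motion=[
    [0, -0.1, 0.6, 0],
    [0, 0, 0.8, 0],
    [0, 0, 0.5, 0],
    [0, 0, 0.3, 0],
    [0, 0, 0.1, 0],
    [0, 0, 0.1, 0],
    [0, 0, 0.05, 0],
    [0, 0, 0.05, 0],
    [0, 0, 0, 0],
    [0, 0, 0, 0],
  ],
)

```text
clock: 24.42
tcp_pos: [0.5243, 0.1772, 0.1481]
orientation: [-0.107, 3.14, -0.0]
force: [0.2, -0.0, -3.7]
width: 0.481
```

```bash
python3 - <<'E'
from h import *
go(.5245,.177,.148,183.9); torque(3)
E
```

```text
t 24.43 tcp [0.5243 0.1772 0.1481] yaw -176.08 tilt [ 0. -0. -1.] ->tool cm [-0.02 -0.02  0.01] turn 0.0 j [ 0.4   0.5  -1.    1.78  0.46  1.12  0.89] F [ 0.2  -0.02 -3.69] T [ 0.121 -0.005  0.047] w 0.481
F [ 0.09  0.19 -4.2 ] T [ 0.112 -0.021  0.022] std [0.193 0.169 0.364 0.02  0.013 0.018] T in tool [-0.11  -0.028 -0.022]
```

>>> carry_out(
  motion=[
    [0, 0, 0.05, 0],
    [0, 0, 0.05, 0],
    [0, 0, 0, 0],
    [0, 0, 0, 0],
  ],
)

```text
clock: 25.08
tcp_pos: [0.5244, 0.1773, 0.148]
orientation: [-0.107, 3.139, -0.001]
force: [-4.7, -2.9, 8.0]
width: 0.478
```

```bash
python3 - <<'E'
from h import *
go(.5245,.177,.148,183.9); torque(3)
E
```

```text
t 25.07 tcp [0.5244 0.1773 0.148 ] yaw -176.08 tilt [ 0.    -0.001 -1.   ] ->tool cm [-0.01 -0.03 -0.  ] turn 0.0 j [ 0.4   0.5  -1.    1.78  0.46  1.12  0.89] F [-4.73 -2.89  7.99] T [-0.411  1.071 -0.002] w 0.478
F [-4.52 -3.18  8.57] T [-0.443  1.067  0.028] std [0.179 0.429 0.447 0.023 0.003 0.027] T in tool [ 0.369  1.095 -0.029]
```

Contact, pressing slightly too hard. I'll ease up 0.6 mm and check before releasing.

>>> carry_out(
  motion=[
    [0, 0, -0.06, 0],
    [0, 0, 0, 0],
    [0, 0, 0, 0],
  ],
)

```text
clock: 25.6
tcp_pos: [0.5244, 0.1772, 0.148]
orientation: [-0.107, 3.139, -0.0]
force: [-2.6, -2.0, 5.1]
width: 0.48
```

>>> carry_out(
  motion=[
    [0, 0, 0, 0],
    [0, 0, 0, 0],
    [0, 0, 0, 0],
    [0, 0, 0, 0],
    [0, 0, 0, 0],
    [0, 0, 0, 0],
    [0, 0, 0, 0],
    [0, 0, 0, 0],
  ],
  gripper=0.15,
)

```text
clock: 26.6
tcp_pos: [0.5243, 0.1772, 0.1476]
orientation: [-0.107, 3.14, -0.0]
force: [0.1, 0.3, -0.5]
width: 0.845
```

>>> carry_out(
  motion=[
    [0, 0, -1, 0],
    [0, 0, -2.5, 0],
    [0, 0, -3, 0],
    [0, 0, -3, 0],
    [0, -5, -1, 0],
    [0, -5, 0, 0],
    [0, -5, 0, 0],
    [0, -5, 0, 0],
    [0, 0, 0, 0],
    [0, 0, 0, 0],
  ],
)

```text
clock: 27.85
tcp_pos: [0.5379, -0.0216, 0.2532]
orientation: [-0.108, 3.139, 0.0]
force: [0.5, 0.9, -0.6]
width: 0.852
```

```bash
python3 tilt.py t6; python3 - <<'E'
from h import *
go(.5,0,.2,183.9)
img,W=cloud("top")
for n,u0,u1,v0,v1 in(("fig",315,355,125,165),("mal",420,465,140,185),("gouge",230,262,115,185)):
    q=W[v0:v1,u0:u1].reshape(-1,3); q=q[q[:,2]>.012]; print(n,q.min(0).round(3),q.max(0).round(3))
E
```

```text
L pale 244 z pct 10/50/90 [0.0825 0.1097 0.1229]
L red 259 z pct 10/50/90 [0.0629 0.0949 0.0995]
R pale 242 z pct 10/50/90 [0.0828 0.1134 0.123 ]
R red 255 z pct 10/50/90 [0.061  0.0953 0.0996]
t 27.9 tcp [ 0.5379 -0.021   0.2532] yaw -175.99 tilt [ 0.001  0.    -1.   ] ->tool cm [3.64 2.36 5.31] turn 0.1 j [ 0.84  0.33 -1.04  1.7   0.3   1.28  1.37] F [-0.24  0.34  1.05] T [ 0.141 -0.186 -0.023] w 0.849
fig [ 0.734 -0.145  0.012] [ 0.789 -0.079  0.129]
mal [ 0.667 -0.439  0.013] [ 0.748 -0.357  0.18 ]
gouge [0.574 0.022 0.012] [0.845 0.165 0.555]
```

View pics/t6.png

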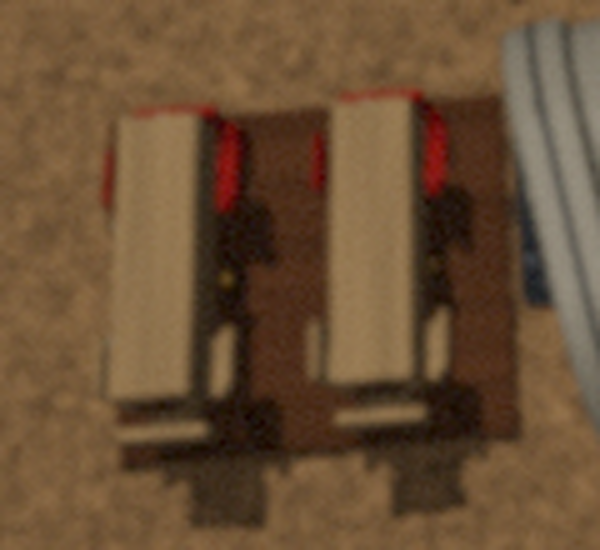

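Both blanks sit in their cradles with the red ends down at matching heights, and the robot is clear of them. The gouge box in that reading includes the arm, which explains its odd size. Handing in.

```bash
python3 -c "
from cell import r
print(r.finish_job())"
```

```text
the job is handed in; nothing more can be done
None
```

Both blanks are in the rack, one to a cradle, with the heavy ends in the red saddles. I handed the job in at about 28 s.

- **Blank B:** its heavy end was at -x (about -0.12 N m against empty). I turned it half round and laid it in the left cradle.
- **Blank A:** its heavy end was at +x (about +0.11 N m). It went straight into the right cradle.

**Last checks**
- In both cradles the red side is low, with median heights of 0.095 m at the red end and 0.110 (left) and 0.113 m (right) at the pale end. The left one has held that since it was released. I saw neither cradle tip the wrong way.
- The gripper was open and about 20 cm away to the side.
- The figurine and mallet measured where they were at the start.

**What disagreed or was less clean**
- **Torque bias:** the raw torque reading carried a bias that depended on how far the tool was turned. I used loaded-minus-empty differences at the same angle, and the joint-6 effort agreed.
- **Harder press on A:** it pressed down with about 8 N more than intended before I eased off. About 5 N remained when I released it.
- **Gouge not re-measured:** the arm was in the way in the last reading. I never worked near the gouge.

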